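Close and pin the hinged bar mould, then keep it squeezed shut

ROBOT

A 7-joint arm with a two-finger parallel gripper is mounted at the origin on the work surface. World frame = base frame: x ahead of the robot, y to its left, z up, the work surface at z = 0. Lengths are in m, angles in rad, forces in N, time in s.
With the tool pointing down it reaches from about 0.4 to 0.875 m from the base axis. Payload 19.3 kg.
Tool frame: the origin (TCP) lies at the very end of the fingers, on their centre line; the grasp point (between the pads) lies bot.pinch_z behind it (bot.pinch_z is the distance from the TCP to the grasp point, in m); z points along the fingers, y is the line along which they close (so a half turn about z gives the same grasp; the last joint's range is limited). The gripper opens to 85 mm and grips with 20 to 120 N. Pads are 22 mm wide; open, the fingers measure 114 mm over their backs; the gripper's body (76 mm by 85 mm) begins 54 mm behind the grasp point. The pads swing forward as they close: fully open they stand 13 mm farther back than shut.
Start: joints at [1.154, 0.521, -0.036, 1.599, 0.021, 1.021, -0.113], TCP at [0.212, -0.588, 0.231] pointing down, gripper open.
Joint ranges: [-2.91, 2.91], [-0.3, 2.13], [-1.5, 1.42], [0.17, 2.43], [-1.26, 4.41], [0.16, 1.93], [-2.52, 2.52]. Speed limits (rad/s): [1.89, 1.89, 2.39, 2.39, 3.01, 3.01, 3.01].

INTERFACE

Orientations are given as [roll, pitch, yaw] about the fixed x, y, z axes, in that order (R = Rz(yaw) Ry(pitch) Rx(roll)).
In Python, from workcell import bot, grab_frame, ticket gives the robot as it stands.
- The arm moves only by the tool arm_command, never from a script. Its argument "commands" is a list of rows, each a list of 3 entries, a list of its own where there are three numbers: the shift along the world's x, y, z in mm, then the turn about the world's z in rad, then the gripper command: -1 is fully open, 1 is shut, values between are in proportion. In form: [[[tx, ty, tz], roll, fingers], ...]. A call has 1 to 20 rows; each row shifts and turns the commanded pose from where the row before left it; what a row does not reach is not made up. A row lasts 1/10 s, in which the tool goes at most 50 mm and 8.59 degrees, less where a joint would pass 70% of its speed; a pose out of reach is approached as far as the arm can. A call with a gripper value outside its range is refused whole. The fingers move at their own pace and stop on an object; "newtons" is the grip in N (left out, the last holds). Time passes only in rows, so rows that do not move let the fingers close. It gives the time, the measured TCP pose, the force, the opening and the grip force at its end, in the units of the state.
- bot.observe(): the state, without advancing time (a new reading comes with each control period).
- grab_frame(name): name is "scene" or "top"; returns a dict with "image" (480x640x3 uint8, red, green, blue), "vertical_fov" (degrees; the focal length in pixels is half the picture's height over the tangent of half this angle, whatever the lens; pixels are square), "cx", "cy" (the principal point, pixels), "k1" (the pictures are not rectified: a ray, as slopes to the right and down, at radius r is drawn at 1 + k1 r^2 times it, then the intrinsics apply), "R" (3x3) and "t" (3): a world point X has camera coordinates R X + t. Camera axes: x right, y down, z forward; pixel columns grow to the right and rows downward; lengths in m; the calibration is good to about 2 mm. A picture is of the moment at which its call begins. There is no depth.
- ticket.job_done(): hands the job in; it is judged then, once.
The state is a dict: "clock": time; "qpos": joint angles; "qd": joint speeds; "joint_efforts": joint torques, N m; "position": TCP position; "tool_rot": TCP orientation; "force": force on the tool from outside, world axes, zero at the start; "moment": the same for the moment, N m; "grip_width": finger opening in m; "finger_force": force on a finger pad.
Only numpy, scipy, OpenCV 4.12 (cv2) and the standard library are available. Lean on these libraries where they do the work, as an engineer would, in place of code of your own. Each camera call takes 0.05 s, during which the arm holds its last target. There are 200 camera calls.

TASK

Swing the open half of the hinged aluminium bar mould fully shut against its fixed half, then take the red-handled locking pin from its white stand and push it down through the aligned holes in the two lugs until its steel collar rests on the upper lug. Then let go of the pin, pinch the two closed halves together between the fingers, and finish while still holding them squeezed firmly shut. Leave the two jars and the beaker where they stand.

Things in the scene. Friction and masses are not known exactly. Their poses are not given: they have to be found in the camera images.
- jig: The fixed aluminium half of the bar mould, bolted on a dark steel plate 6 mm thick (x -50..50, y -115..95 mm of this frame): it fills x -22..0, y -60..60 mm, 6 to 56 mm above the bench; its lug (32 wide, 10 thick, 12 mm hole) sticks out at y -60..-108, z 33..43 mm. Origin on the bench; x across the mould, the parting face is x = 0; y runs along it to the hinge; z up.
- swing_half: The swinging aluminium half, 22 x 120 x 50 mm, 0.35 kg. Origin on the hinge axis at bench height; axes as the jig's when shut: the block fills x 0..22, y -9..-129, z 6..56 mm; the shut mould is 44 mm over both halves. Its lug (32 wide, 10 thick, 12 mm hole) sticks out at y -129..-177, z 46..56 mm, and lies over the other lug when shut.
- hinge (a joint): Opening angle of the swinging half about an upright axis: 0 = fully shut (a firm stop), up to 1.4 rad open. It grows as the end away from the hinge swings to the jig's +x side (anticlockwise seen from above). Light friction (0.06 N m); it stays where it is left.
- hinge_axis (a point): Point on the upright hinge axis, 56 mm above the bench, at x 0, y +69 mm in the jig's frame.
- lug_hole (a point): Centre of the lug holes with the mould shut, at the upper face of the upper lug, 56 mm above the bench (x 0, y -88 mm in the jig's frame). Both holes are 12 mm wide and go straight down through both lugs; below them is free space down to the base plate.
- swing_face (a point): Point on the outer face of the swinging half, near its free end and half-way up (31 mm above the bench), 114 mm along the half from the hinge axis. Its x axis is the face's outward direction: push here against it to shut the mould.
- pin_center (a point): Middle of the red grip of the locking pin, where to grasp it: a plastic cylinder 18 mm across, 50 mm tall; the pin weighs 40 to 85 g and starts upright in its stand. Below the grip: a steel collar 24 mm across, 4 mm thick, then a steel shaft 10 mm across, 34 mm long, with a tapered tip. z points up along the pin.
- pin_collar (a point): Underside of the pin's collar, on the pin's axis, 29 mm below the middle of the grip.
- pin_tip (a point): Lower tip of the pin's shaft, on its axis, 63 mm below the middle of the grip.
- stand: White plastic block 60 x 60 x 45 mm with one hole (12 mm wide, 38 mm deep) in its top, fixed to the bench; the pin stands in it, collar on its top. Origin: centre of its underside.
- jar_a_center (a point): White jar with a white lid, 68 mm across, 85 mm tall; the point is half-way up. Leave it alone.
- jar_b_center (a point): White jar with a blue lid, 64 mm across, 80 mm tall; the point is half-way up. Leave it alone.
- beaker_center (a point): Glass beaker, 68 mm across, 90 mm tall; the point is half-way up. Leave it alone.
There are look-alikes about, which are no part of the job. There is more than one size of the part that bears pin_center; the job needs the larger.

How it is judged:
By the outcome, as a careful person would: the job done as asked, in the order asked, and still so for the second after the job is handed in, while the arm keeps its last pose, push and grip.
It also fails if it takes over 58 s, if anything falls off the work surface, if the arm or the gripper's body presses on something with over 40 N, if the wrist force passes 120 N, or if a joint passes its speed limit or range.

## Working session

There is one attempt and no reset: what is moved stays moved. The work goes in short steps, Python scripts to look and compute and a tool call to move; the robot and the scene stay as the last step left them, time stands still between calls to the robot, and variables do not carry over. Pictures are saved under pics/ and viewed, at most 10 in all, crops included, and the job is handed in when it is done.

Besides the shell and the picture viewer there is one more tool, called after "Emit:" as name(argument=value, ...), one argument or row to a line, values as JSON. arm_command: Moves the arm, as the interface text tells. Its arguments: {"type":"object","properties":{"commands":{"type":"array"},"newtons":{"type":"number"}},"required":["commands"]}

```bash
mkdir -p pics; cat > h.py <<'E'
import numpy as np, cv2, pickle
def ray(f,u,v):
    fl=240/np.tan(np.radians(f["vertical_fov"])/2)
    K=np.array([[fl,0,f["cx"]],[0,fl,f["cy"]],[0,0,1]])
    xd=np.array([(u-f["cx"])/fl,(v-f["cy"])/fl]); x=xd.copy()
    for _ in range(50): x=xd/(1+f["k1"]*(x@x))
    d=f["R"].T@np.array([x[0],x[1],1]); c=-f["R"].T@f["t"]; return c,d
def atz(f,u,v,z):
    c,d=ray(f,u,v); return c+d*(z-c[2])/d[2]
def proj(f,X):
    p=f["R"]@np.array(X)+f["t"]; x=p[:2]/p[2]; x=x*(1+f["k1"]*(x@x))
    fl=240/np.tan(np.radians(f["vertical_fov"])/2); return x*fl+[f["cx"],f["cy"]]
def load(n): return pickle.load(open(n+'.pkl','rb'))
def save(f,n): pickle.dump(f,open(n+'.pkl','wb')); cv2.imwrite(f'pics/{n}.png',f["image"][:,:,::-1])
E
python3 - <<'E'
from h import *
from workcell import bot, grab_frame
for n in("scene","top"):
    f=grab_frame(n); f={k:(np.array(v) if k in"Rt" else v) for k,v in f.items()}; save(f,n+"0")
    print(n,f["vertical_fov"],f["cx"],f["cy"],f["k1"],-f["R"].T@f["t"],f["R"])
print(bot.observe(),bot.pinch_z)
E
```

```text
scene 52.700640363428924 314.169760999016 235.88103743485178 -0.13399515066528211 [ 0.93623459 -0.64380671  0.56725342] [[ 0.87627679  0.48155277  0.01568156]
 [ 0.2811324  -0.48459968 -0.82832827]
 [-0.3912845   0.73025344 -0.56002354]]
top 52.86307853540923 320.1603005409105 242.46557821963376 -0.0282453834427929 [ 0.36703349 -0.01903042  1.0256807 ] [[ 0.16020407 -0.98707957  0.00292981]
 [-0.96498251 -0.1572409  -0.20996203]
 [ 0.20770992  0.03080956 -0.97770515]]
{'clock': 0.1, 'qpos': array([ 1.15378413,  0.52194258, -0.03629039,  1.59992379,  0.02118729,
        1.02111141, -0.11282097]), 'qd': array([-0.00055999, -0.00188898, -0.00049688, -0.00198793, -0.00201949,
       -0.00013622, -0.00059689]), 'joint_efforts': array([ 6.62911669e-03, -9.28491354e+01,  1.98492184e+00, -3.70526004e+01,
        1.81856233e-02,  5.46369163e-03,  8.35345668e-05]), 'position': array([ 0.21229104, -0.5875312 ,  0.23080082]), 'tool_rot': array([-3.14059499e+00,  7.73973500e-05,  3.46741029e-01]), 'force': array([0.45278855, 0.13978878, 1.01199822]), 'moment': array([-0.02346495,  0.00833488, -0.02299936]), 'finger_force': 0.0, 'grip_width': 0.08538901444130675} 0.0187
```

View pics/scene0.png

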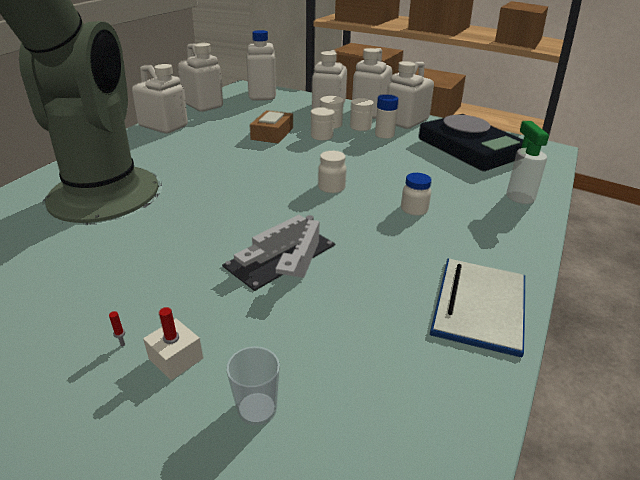

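View pics/top0.png

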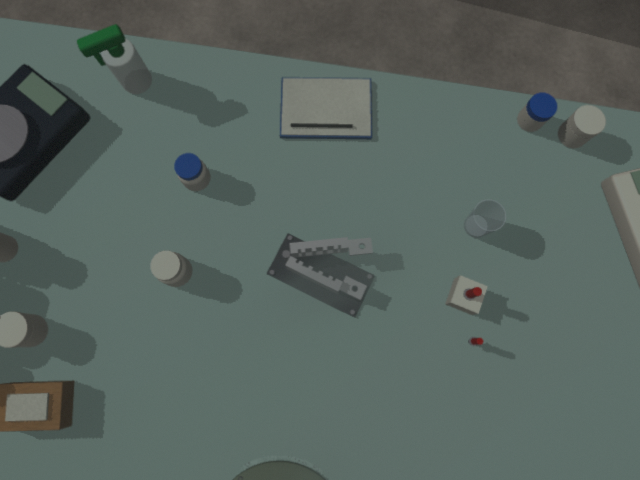

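The scene view shows the mould open at about (285,250), the pin in its stand at (168,340), and a small look-alike pin at (117,325). The top view shows the mould at (325,270) and the stand at (470,293). I'll enlarge both next.

```bash
python3 - <<'E'
from h import *
t=load("top0")["image"][:,:,::-1]; s=load("scene0")["image"][:,:,::-1]
r=lambda im,x,y,w,h,k:cv2.resize(im[y:y+h,x:x+w],None,fx=k,fy=k,interpolation=cv2.INTER_CUBIC)
cv2.imwrite("pics/c1.png",r(t,260,225,125,95,6.0))
cv2.imwrite("pics/c2.png",np.hstack([r(t,440,265,65,100,6),r(s,135,295,65,100,6)]))
E
```

```text
(no output)
```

View pics/c1.png

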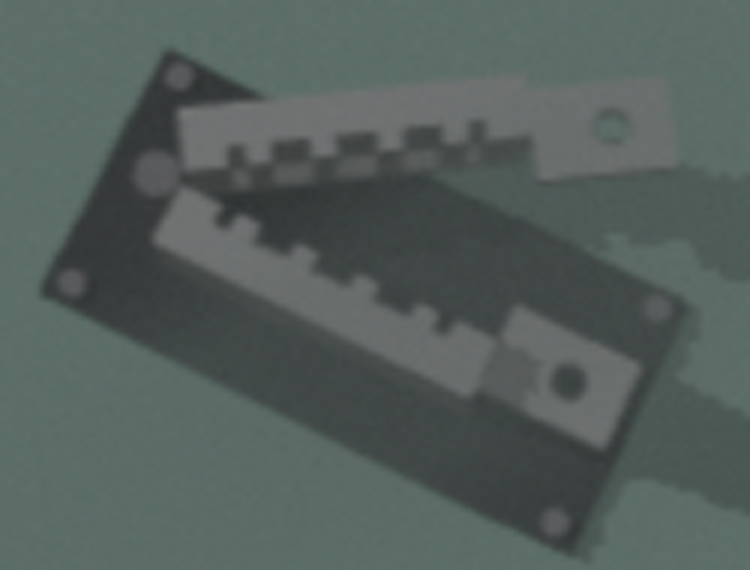

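View pics/c2.png

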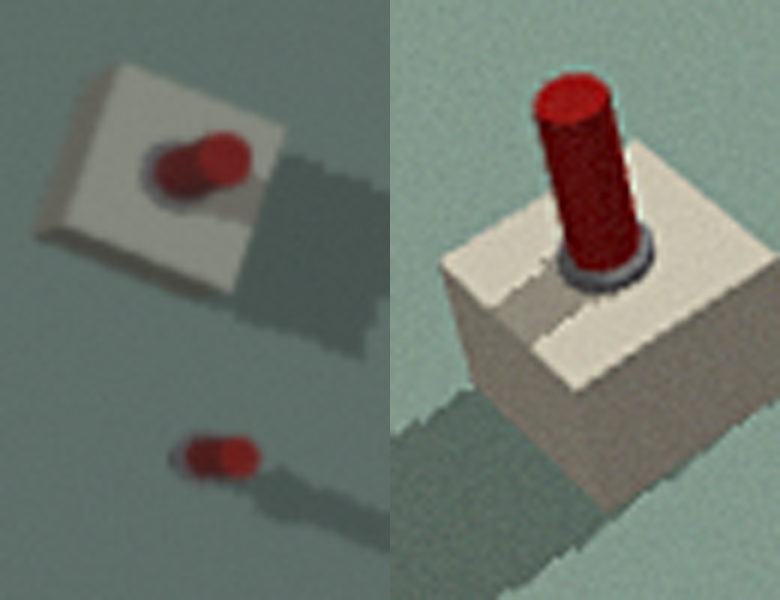

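c1 shows the plate corners at (170,50), (42,293), (688,305) and (580,552), the lower lug hole at (569,382), and the swing hole at (612,127). c2 shows the pin's top centre at (226,158) in the top view and (575,97) in the scene view.

```bash
cat > fit.py <<'E'
from h import *
from scipy.optimize import least_squares
f=load("top0"); s=load("scene0")
c1=lambda a,b:((a+.5)/6-.5+260,(b+.5)/6-.5+225)
obs=[((50,95,6),(170,50)),((-50,95,6),(42,293)),((50,-115,6),(688,305)),((-50,-115,6),(580,552)),((0,-88,43),(569,382)),((-22,-60,56),(473,397)),((-22,60,56),(155,238))]
def W(p,X): c,s_=np.cos(p[2]),np.sin(p[2]); return np.array([p[0]+(c*X[0]-s_*X[1])/1e3,p[1]+(s_*X[0]+c*X[1])/1e3,X[2]/1e3])
res=lambda p:np.concatenate([proj(f,W(p,X))-c1(*o) for X,o in obs])
a=atz(f,*c1(569,382),.043); b=atz(f,*c1(157,174),.056)
y=np.arctan2(*(b-a)[1::-1])-np.pi/2
r=least_squares(res,[*((a+b)[:2]/2),y]); p=r.x
if __name__=="__main__":
    print("jig",p,r.fun.round(1).reshape(-1,2).tolist())
    print("lughole",W(p,(0,-88,56)),"hinge",W(p,(0,69,56)))
    h=atz(f,*c1(612,127),.056); H=W(p,(0,69,56)); print("swing hole",h,np.linalg.norm((h-H)[:2]))
    d=(h-H)[:2]; print("open",np.arctan2(d[1],d[0])-(p[2]-np.pi/2))
    tp=lambda a,b:((a+.5)/6-.5+440,(b+.5)/6-.5+265)
    sp=lambda a,b:((a-390+.5)/6-.5+135,(b+.5)/6-.5+295)
    print("pin top",atz(f,*tp(226,158),.099),atz(s,*sp(575,97),.099))
    print("collar",atz(f,*tp(182,177),.047),atz(s,*sp(606,258),.047))
    S=[atz(f,*tp(*q),.045) for q in[(125,62),(285,128),(235,292),(65,228)]]; print("stand",np.mean(S,0),[np.linalg.norm(S[i]-S[i-1]) for i in range(4)])
    S=[atz(s,*sp(*q),.045) for q in[(637,140),(780,260),(575,390),(441,262)]]; print("standS",np.mean(S,0))
    for n,g,u in[("hole low scene",s,(289,263))]: print(n,atz(g,*u,.056))
    # scene check of jig: predicted pixels
    for X in[(50,95,6),(-50,95,6),(50,-115,6),(-50,-115,6),(0,-88,43)]: print(X,proj(s,W(p,X)).round(1))
    for n,u,z in[("beaker",(489,213),.09),("jarb",(189,166),.08),("jara",(168,265),.085),("small",tuple(np.add(tp(238,457),0)),.08)]: print(n,atz(f,*u,z))
E
python3 fit.py
```

```text
jig [ 0.51898573  0.01030334 -0.29652907] [[-0.4, -0.6], [-0.3, -0.2], [1.1, -0.7], [-1.0, 0.6], [0.7, -0.2], [-0.0, 0.2], [-0.2, 0.7]]
lughole [ 0.49327191 -0.07385603  0.056     ] hinge [0.53914771 0.07629194 0.056     ]
swing hole [ 0.57990522 -0.07347912  0.056     ] 0.15521773160237556
open 0.5622270918382815
pin top [ 0.51826149 -0.30435206  0.099     ] [ 0.51811978 -0.30437136  0.099     ]
collar [ 0.51792294 -0.30614027  0.047     ] [ 0.51848596 -0.30630681  0.047     ]
stand [ 0.51800337 -0.30523061  0.045     ] [np.float64(0.06142530166132838), np.float64(0.05820594514846482), np.float64(0.05930633490820494), np.float64(0.06045233261220078)]
standS [ 0.51794771 -0.30530557  0.045     ]
hole low scene [ 0.58170198 -0.0729118   0.056     ]
(50, 95, 6) [335.6 243.2]
(-50, 95, 6) [302.  223.7]
(50, -115, 6) [254.  289.3]
(-50, -115, 6) [221.4 264.2]
(0, -88, 43) [247.5 254.2]
beaker [ 0.68064265 -0.31608378  0.09      ]
jarb [0.6845365 0.3058385 0.08     ]
jara [0.47352963 0.30018906 0.085     ]
small [ 0.42587312 -0.32321798  0.08      ]
```

Scales and heights agree: the stand sides come out at 60 mm, the hole radius is 155 mm against 157 mm expected, and both cameras give the same pin position. I'll move to the outer side of the swinging half with the fingers shut.

Emit:
arm_command(
  commands=[
    [[28,38,-5],0.0618,1],
    [[28,38,-5],0.0618,1],
    [[28,38,-5],0.0618,1],
    [[28,38,-5],0.0618,1],
    [[28,38,-5],0.0618,1],
    [[28,38,-5],0.0618,1],
    [[28,38,-5],0.0618,1],
    [[28,38,-5],0.0618,1],
    [[28,38,-5],0.0618,1],
    [[28,38,-5],0.0618,1],
    [[28,38,-5],0.0618,1],
    [[28,38,-5],0.0618,1],
    [[28,38,-5],0.0618,1],
    [[28,38,-5],0.0618,1],
    [[28,38,-5],0.0618,1],
    [[0,0,0],0,1],
    [[0,0,0],0,1],
    [[0,0,0],0,1],
  ],
  newtons=30,
)

```text
clock: 1.9
position: [0.632, -0.0188, 0.1561]
tool_rot: [-3.141, 0.001, 1.273]
force: [0.2, -0.8, 0.2]
grip_width: -0.0001
finger_force: 0.0
```

Emit:
arm_command(
  commands=[
    [[0,0,-25],0,1],
    [[0,0,-25],0,1],
    [[0,0,-25],0,1],
    [[0,0,-25],0,1],
    [[0,0,-20],0,1],
    [[0,0,-10],0,1],
    [[-10,-2,0],0,1],
    [[-10,-2,0],0,1],
    [[-10,-2,0],0,1],
    [[-10,-3,0],0,1],
    [[-10,-3,0],0,1],
    [[-10,-3,0],0,1],
    [[-10,-3,0],0,1],
    [[-5,-1,0],0,1],
    [[0,0,0],0,1],
  ],
)

```text
clock: 3.4
position: [0.5567, -0.0371, 0.0263]
tool_rot: [-3.141, 0.0, 1.274]
force: [-0.5, 0.1, 0.6]
grip_width: 0.0001
finger_force: 0.0
```

```bash
python3 - <<'E'
from h import *
from workcell import bot, grab_frame
o=bot.observe();print(o["force"],o["position"])
f=grab_frame("top"); f={k:(np.array(v) if k in"Rt" else v) for k,v in f.items()}; save(f,"top1")
s=grab_frame("scene")["image"][:,:,::-1]
r=lambda im,x,y,w,h,k:cv2.resize(im[y:y+h,x:x+w],None,fx=k,fy=k,interpolation=cv2.INTER_CUBIC)
cv2.imwrite("pics/d1.png",np.hstack([r(f["image"][:,:,::-1],260,205,130,120,3),r(s,210,185,130,120,3)]))
E
```

```text
[-0.52088007  0.06885289  0.60878594] [ 0.5566932  -0.03709505  0.02630684]
```

View pics/d1.png

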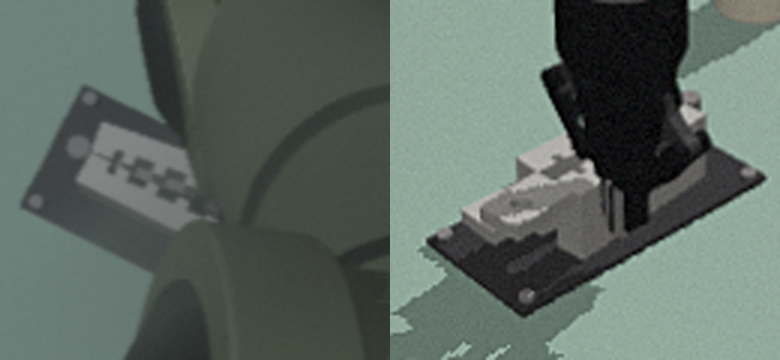

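The half has followed the push and is almost shut. I'll continue in small steps until the stop resists.

Emit:
arm_command(
  commands=[
    [[-2,0.6,0],0,1],
    [[-2,0.6,0],0,1],
    [[-2,0.6,0],0,1],
    [[-2,0.6,0],0,1],
    [[0,0,0],0,1],
  ],
)

```text
clock: 4.0
position: [0.5491, -0.0342, 0.0263]
tool_rot: [-3.141, 0.0, 1.274]
force: [-0.8, 0.0, -0.5]
grip_width: 0.0002
finger_force: 0.0
```

Emit:
arm_command(
  commands=[
    [[-1.5,0.5,0],0,1],
    [[-1.5,0.5,0],0,1],
    [[-1,0.3,0],0,1],
    [[0,0,0],0,1],
  ],
)

```text
clock: 4.4
position: [0.5452, -0.033, 0.0263]
tool_rot: [-3.141, 0.0, 1.274]
force: [0.3, 0.9, 0.7]
grip_width: 0.0
finger_force: 0.0
```

Emit:
arm_command(
  commands=[
    [[-1,0.3,0],0,1],
    [[-1,0.3,0],0,1],
    [[0,0,0],0,1],
  ],
)

```text
clock: 4.7
position: [0.5434, -0.0325, 0.0263]
tool_rot: [3.141, -0.0, 1.274]
force: [0.3, -0.7, -0.7]
grip_width: -0.0
finger_force: 0.2
```

Emit:
arm_command(
  commands=[
    [[-1,0.3,0],0,1],
    [[-1,0.3,0],0,1],
    [[-1,0.3,0],0,1],
    [[0,0,0],0,1],
  ],
)

```text
clock: 5.1
position: [0.5431, -0.0323, 0.0267]
tool_rot: [3.136, -0.001, 1.273]
force: [17.5, -6.5, -11.8]
grip_width: -0.0001
finger_force: 9.2
```

The stop is reached at about 18 N. I'll retreat, lift, go above the pin and take a picture.

Emit:
arm_command(
  commands=[
    [[8,-2.5,0],0,1],
    [[8,-2.5,0],0,1],
    [[8,-2.5,0],0,1],
    [[8,-2.5,0],0,1],
    [[0,0,25],0,1],
    [[0,0,25],0,1],
    [[0,0,25],0,1],
    [[0,0,25],0,1],
    [[0,0,25],0,1],
    [[-5.5,-26,0],0,-0.2],
    [[-5.5,-26,0],0,-0.2],
    [[-5.5,-26,0],0,-0.2],
    [[-5.5,-26,0],0,-0.2],
    [[-5.5,-26,0],0,-0.2],
    [[-5.5,-26,0],0,-0.2],
    [[-5.5,-26,0],0,-0.2],
    [[-5.5,-26,0],0,-0.2],
    [[-5.5,-26,0],0,-0.2],
    [[-5.5,-26,0],0,-0.2],
  ],
)

```text
clock: 7.0
position: [0.5172, -0.3028, 0.1513]
tool_rot: [-3.141, -0.0, 1.274]
force: [0.8, 0.3, -0.2]
grip_width: 0.0515
finger_force: 0.0
```

```bash
python3 - <<'E'
from h import *
from workcell import bot, grab_frame
o=bot.observe();print(o["position"],o["grip_width"])
f=grab_frame("top"); f={k:(np.array(v) if k in"Rt" else v) for k,v in f.items()}; save(f,"top2")
r=lambda im,x,y,w,h,k:cv2.resize(im[y:y+h,x:x+w],None,fx=k,fy=k,interpolation=cv2.INTER_CUBIC)
cv2.imwrite("pics/e1.png",r(f["image"][:,:,::-1],260,225,125,95,6))
E
```

```text
[ 0.5172192  -0.30281376  0.1512842 ] 0.05147531213297933
```

View pics/e1.png

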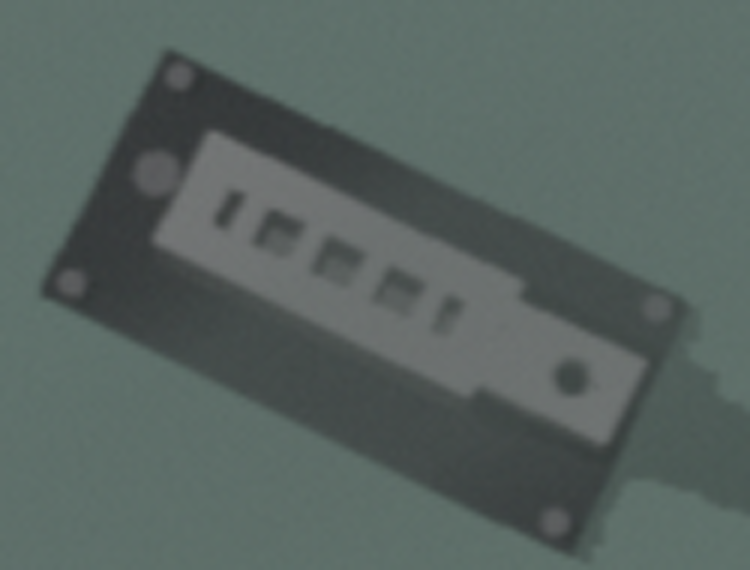

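The mould is shut, with the hole at (571,377) in the crop. I'll grasp the pin now.

Emit:
arm_command(
  commands=[
    [[1,-2.2,-20],0,-0.2],
    [[0,0,-20],0,-0.2],
    [[0,0,-20],0,-0.2],
    [[0,0,-20],0,-0.2],
    [[0,0,-10],0,-0.2],
    [[0,0,-4],0,-0.2],
    [[0,0,0],0,-0.2],
    [[0,0,0],0,1],
    [[0,0,0],0,1],
    [[0,0,0],0,1],
    [[0,0,0],0,1],
    [[0,0,0],0,1],
    [[0,0,0],0,1],
  ],
  newtons=50,
)

```text
clock: 8.35
position: [0.5188, -0.304, 0.0582]
tool_rot: [3.141, 0.0, 1.274]
force: [-1.2, -0.0, 6.9]
grip_width: 0.0167
finger_force: 48.5
```

```bash
python3 - <<'E'
from fit import *
from workcell import bot
o=bot.observe();print(o["position"],o["force"],o["moment"],o["grip_width"])
g=load("top2"); print(atz(g,*c1(571,377),.056), W(p,(0,-88,56)))
E
```

```text
[ 0.51876514 -0.30403177  0.05815682] [-1.16461518 -0.03761322  6.85352999] [0.1083249  0.26328563 0.00441774] 0.01672820030351156
[ 0.49279749 -0.07211242  0.056     ] [ 0.49327191 -0.07385603  0.056     ]
```

Emit:
arm_command(
  commands=[
    [[0,0,10],0,1],
    [[0,0,15],0,1],
    [[0,0,20],0,1],
    [[0,0,25],0,1],
    [[-2.8,25.8,0],0,1],
    [[-2.8,25.8,0],0,1],
    [[-2.8,25.8,0],0,1],
    [[-2.8,25.8,0],0,1],
    [[-2.8,25.8,0],0,1],
    [[-2.8,25.8,0],0,1],
    [[-2.8,25.8,0],0,1],
    [[-2.8,25.8,0],0,1],
    [[-2.8,25.8,0],0,1],
    [[0,0,-8],0,1],
    [[0,0,-8],0,1],
    [[0,0,0],0,1],
  ],
)

```text
clock: 9.95
position: [0.4928, -0.0724, 0.1108]
tool_rot: [-3.141, 0.001, 1.273]
force: [-0.3, 0.3, -0.5]
grip_width: 0.0166
finger_force: 49.1
```

```bash
python3 - <<'E'
from fit import *
from workcell import bot, grab_frame
o=bot.observe();P=o["position"];print(P,o["force"],o["tool_rot"],o["grip_width"])
F={}
for n in("scene","top"):
    g=grab_frame(n); g={k:(np.array(v) if k in"Rt" else v) for k,v in g.items()}; save(g,n+"3"); F[n]=g
r=lambda im,x,y,w,h,k:cv2.resize(im[y:y+h,x:x+w],None,fx=k,fy=k,interpolation=cv2.INTER_CUBIC)
cv2.imwrite("pics/g1.png",np.hstack([r(F["scene"]["image"][:,:,::-1],215,200,65,95,6),r(F["top"]["image"][:,:,::-1],325,255,65,95,6)]))
s=F["scene"]
for n,X in[("hole",(.4930,-.0730,.056)),("pin tip pred",(P[0],P[1],P[2]+.0187-.063)),("collar",(P[0],P[1],P[2]+.0187-.029))]: print(n,proj(s,X))
E
```

```text
[ 0.49279616 -0.07238988  0.11079396] [-0.29391877  0.27850888 -0.4615655 ] [-3.14063772e+00  6.48615803e-04  1.27297196e+00] 0.016615864086426048
hole [247.16709423 248.1554862 ]
pin tip pred [246.90827582 243.21394726]
collar [245.71490003 227.4078734 ]
```

View pics/g1.png

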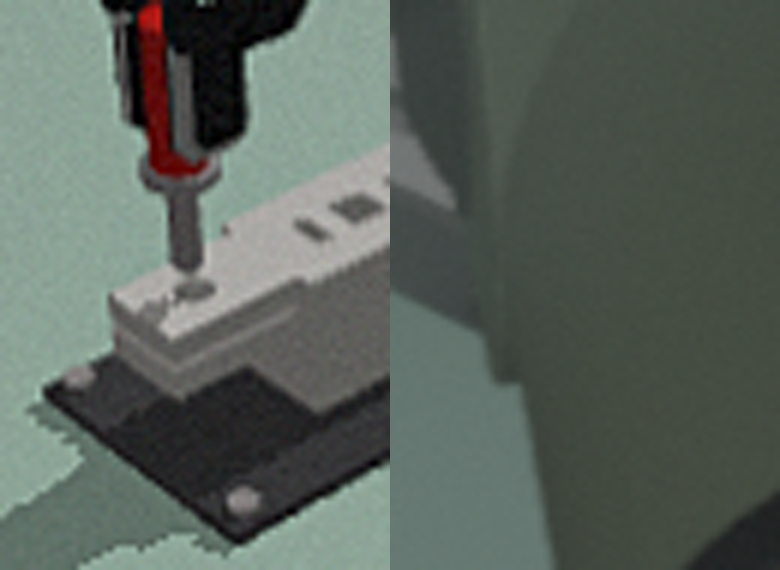

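In the scene crop the tip is at (190,268), just above the hole at (195,290), and about 1 mm to the camera's left of it. I'll shift slightly and go down with force checks.

Emit:
arm_command(
  commands=[
    [[0.7,0.5,0],0,1],
    [[0,0,-3],0,1],
    [[0,0,-3],0,1],
    [[0,0,-3],0,1],
    [[0,0,-2],0,1],
    [[0,0,0],0,1],
  ],
)

```text
clock: 10.65
position: [0.4937, -0.0711, 0.0999]
tool_rot: [-3.141, 0.0, 1.274]
force: [0.3, 0.9, -0.5]
grip_width: 0.0171
finger_force: 49.1
```

Emit:
arm_command(
  commands=[
    [[0,0,-3],0,1],
    [[0,0,-3],0,1],
    [[0,0,-3],0,1],
    [[0,0,-3],0,1],
    [[0,0,0],0,1],
  ],
)

```text
clock: 11.15
position: [0.4937, -0.071, 0.0879]
tool_rot: [-3.141, 0.0, 1.274]
force: [-0.4, -0.4, -1.0]
grip_width: 0.0168
finger_force: 49.1
```

Emit:
arm_command(
  commands=[
    [[0,0,-4],0,1],
    [[0,0,-4],0,1],
    [[0,0,-4],0,1],
    [[0,0,-3],0,1],
    [[0,0,0],0,1],
  ],
)

```text
clock: 11.65
position: [0.4937, -0.0711, 0.0728]
tool_rot: [-3.141, 0.0, 1.274]
force: [-0.3, -0.6, -1.4]
grip_width: 0.0165
finger_force: 49.1
```

Emit:
arm_command(
  commands=[
    [[0,0,-1.5],0,1],
    [[0,0,-1.5],0,1],
    [[0,0,-1],0,1],
    [[0,0,0],0,1],
  ],
)

```text
clock: 12.05
position: [0.4939, -0.0711, 0.0693]
tool_rot: [3.142, 0.0, 1.274]
force: [0.8, -0.3, -0.4]
grip_width: 0.0168
finger_force: 49.2
```

Emit:
arm_command(
  commands=[
    [[0,0,-1],0,1],
    [[0,0,-1],0,1],
    [[0,0,0],0,1],
  ],
)

```text
clock: 12.35
position: [0.495, -0.0714, 0.0687]
tool_rot: [3.139, 0.0, 1.274]
force: [-4.1, -1.9, 31.2]
grip_width: 0.0166
finger_force: 52.6
```

The collar is seated: 31 N, at the expected height. I'll release, lift and move over the halves.

Emit:
arm_command(
  commands=[
    [[0,0,1],0,1],
    [[0,0,0],0,-0.2],
    [[0,0,0],0,-0.2],
    [[0,0,0],0,-0.2],
    [[0,0,5],0,-0.2],
    [[0,0,15],0,-0.2],
    [[0,0,20],0,-0.2],
    [[0,0,20],0,-0.2],
    [[0,0,20],0,-0.2],
    [[4,13,0],0,-1],
    [[4,13,0],0,-1],
    [[4,13,0],0,-1],
    [[4,13,0],0,-1],
    [[4,13,0],0,-1],
    [[0,0,0],0,-1],
    [[0,0,0],0,-1],
  ],
)

```text
clock: 13.95
position: [0.5138, -0.0059, 0.148]
tool_rot: [-3.141, 0.0, 1.274]
force: [-0.0, 0.2, 0.2]
grip_width: 0.0854
finger_force: 0.0
```

```bash
python3 - <<'E'
from fit import *
from workcell import bot, grab_frame
o=bot.observe();print(o["position"],o["grip_width"],o["force"])
F=[grab_frame(n)["image"][:,:,::-1] for n in("scene","top")]
r=lambda im,x,y,w,h,k:cv2.resize(im[y:y+h,x:x+w],None,fx=k,fy=k,interpolation=cv2.INTER_CUBIC)
cv2.imwrite("pics/k1.png",np.hstack([r(F[0],200,180,130,120,3),r(F[1],310,220,130,120,3)]))
E
```

```text
[ 0.51379371 -0.00585943  0.14801066] 0.08536762975457908 [-0.03691782  0.20533851  0.19180976]
```

View pics/k1.png

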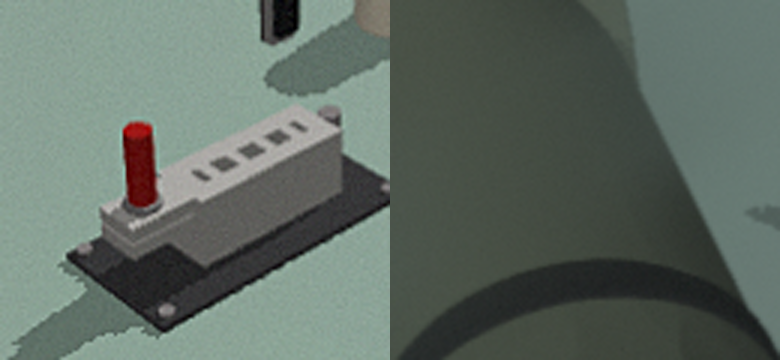

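The pin is seated with its collar on the upper lug, at about (140,205) in the crop. I'll descend and pinch.

Emit:
arm_command(
  commands=[
    [[0,0,-25],0,-1],
    [[0,0,-25],0,-1],
    [[0,0,-25],0,-1],
    [[0,0,-20],0,-1],
    [[0,0,-15],0,-1],
    [[0,0,-10],0,-1],
    [[0,0,-6],0,-1],
    [[0,0,0],0,-1],
    [[0,0,0],0,1],
    [[0,0,0],0,1],
    [[0,0,0],0,1],
    [[0,0,0],0,1],
    [[0,0,0],0,1],
    [[0,0,0],0,1],
    [[0,0,0],0,1],
    [[0,0,0],0,1],
  ],
  newtons=70,
)

```text
clock: 15.65
position: [0.5138, -0.0061, 0.023]
tool_rot: [3.141, 0.0, 1.274]
force: [-5.4, 0.8, 12.6]
grip_width: 0.0429
finger_force: 71.0
```

```bash
python3 - <<'E'
import cv2
from workcell import bot, grab_frame
cv2.imwrite("pics/z1.png",grab_frame("scene")["image"][:,:,::-1]); o=bot.observe(); print(o["grip_width"],o["finger_force"],o["force"])
E
```

```text
0.043054178034515785 71.03706121444702 [-5.7334788   0.79945397 12.7165217 ]
```

View pics/z1.png

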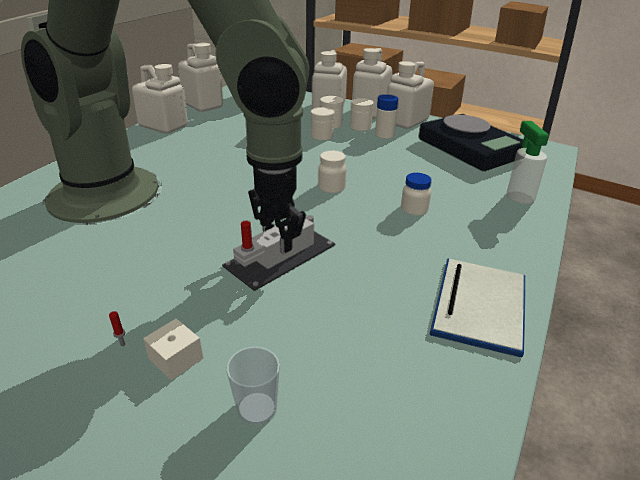

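The pin is seated at (246,237), the gripper is squeezing the shut halves at (285,230), and the jars and beaker haven't moved.

```bash
python3 -c "
from workcell import ticket; print(ticket.job_done())"
```

```text
the job is handed in; nothing more can be done
None
```

I handed the job in at about 16 s of the 58 s allowed: the mould is shut, the larger pin is down with its collar on the upper lug, and the gripper is squeezing the halves at about 71 N; the jars and beaker were not moved.

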